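# Clamp the hopper onto the spice mill

### The job

The hopper of the spice mill is standing loose on its seat. Swing the open half of the steel clamp ring shut around the two flanges until it comes up against the rubber buffer, then swing the hooked latch over the ring's post and turn it until it is firmly tight, without forcing it. Let go, keep the hopper upright on its seat, and do not disturb the other pieces on the shelf.

Things in the scene. Friction and masses are not known exactly. Their poses are not given: they have to be found in the camera images.
- mill: Spice mill fixed on the green shelf board (board top 18 mm above the work surface): grey soapstone stem, flange 72 mm across, its top 91 mm above the board, and the fixed +x half of the steel clamp ring (88 mm outside, 80 to 103 mm above the board). Origin on its vertical axis at board top; z up. Here the ring's hinge is at x 0, y +52 mm, the latch pivot at x +34, y -90 mm.
- jaw: Hinged half of the steel clamp ring; open, it lies to the mill's -x side. Origin on the vertical hinge axis at board height; axes parallel to the mill's when exactly shut. To shut, it turns counter-clockwise seen from above (its post goes to the mill's +x). Starts 0.5 to 0.85 rad open; stays where left (hinge friction about 2.5 N at the post).
- jaw_hinge (a point): Point on the ring's hinge axis, 131 mm above the board.
- jaw_post (a point): Point on the axis of the upright steel post (12 mm thick, round top) on the free end of the hinged half, 131 mm above the board. The post stands free from 98 to 149 mm above the board, 142 mm from the hinge axis.
- post_seat (a point): Point fixed on the mill (x 0, y -90 mm, 131 mm above the board) where the ring's post stands when exactly shut; axes as the mill's. A stiff rubber buffer stops the post with its centre between x -3.5 and +3.5 mm from here: its wear is unknown and must be felt. The latch catches the post only if it is less than 5 mm short (-x) of here.
- latch: Flat steel latch on a vertical pivot on the fixed half, 104 to 114 mm above the board; origin on the pivot axis at board height. A straight arm ends in a grip post; a curved hook runs clockwise ahead of it, its mouth 97 degrees ahead. The hook's inner face is 45 mm from the pivot at the mouth, 32 mm 75 degrees further in: turning clockwise (from above) draws the ring's post onto the buffer.
- latch_pivot (a point): Point on the latch's pivot axis, 131 mm above the board. The latch stays where it is left, also when tight. The arm's direction is counted counter-clockwise from the mill's +x: it starts at 308 to 322 degrees; turned clockwise, its hook meets the ring's post near 277 and gets tight somewhere between 265 and 210 degrees, depending on the buffer.
- latch_post (a point): Point on the axis of the latch's upright grip post (12 mm thick, round top, free from 114 to 151 mm above the board), 80 mm from the pivot, 131 mm above the board. Turning takes about 1 N here while free; once the hook draws, the push along the arc rises steadily. Well tightened at 7 to 10 N; may still be loose below 6 N; above 13 N it is being forced and the buffer is crushed.
- hopper_center (a point): Centre of the loose cream stoneware hopper with wooden lid (about 250 g, 55 mm tall, base flange 72 mm across and 6 mm thick, body 48 to 62 mm across) that stands on the mill's flange, its top 146 mm above the board; z up. It may be up to 1.5 mm off the mill's axis; it stays there, upright.
- bowl_center (a point): Centre of a grey soapstone bowl, 84 mm across, 45 mm tall; leave alone.
- grater_center (a point): Centre of a ridged white stoneware grater dish, 90 mm across, 19 mm tall; leave alone.
- pot_center (a point): Centre of a lidded hexagonal terracotta pot, 84 mm across, 86 mm tall; leave alone.
- cellar_center (a point): Centre of a polished steel salt cellar, 60 mm across, 61 mm tall; leave alone.
Things that resemble listed ones, but are neither listed nor needed, are in the scene too. What is shaped like the part that bears hopper_center but turquoise is not meant.

How it is judged (in metres and radians):
On the way, in this order (a step that is already met when the one before it is completed fails the run):
1. the ring is swung shut around both flanges, its post within 5 mm of the shut position (x of jaw_post in the frame of post_seat above -0.005 m), for 0.2 s.
2. the latch is hooked over the ring's post and draws it tight (more than 12 N) (x of jaw_post in the frame of post_seat above -0.005 m and contact force between latch and jaw above 12 N and x of latch_post in the frame of mill below 0.03 m), for 0.2 s.
At the end, for the whole second after the job is handed in: the ring is shut (post not more than 5 mm short of its seat point), the latch is hooked over its post and holds it with more than 12 N, and the hopper stands upright (within 0.06 rad) within 6 mm of the mill's axis (all of step 2 and horizontal distance between hopper_center and mill below 0.006 m and angle between hopper_center's own z axis and vertical below 0.06 rad); the robot touches nothing.
It fails at once if the latch is forced: it pulls the ring's post with more than 50 N and crushes the buffer (contact force between latch and jaw above 50 N).
It fails at once if the hopper is tipped or lifted off (angle between hopper_center's own z axis and vertical above 0.2 rad or distance of hopper_center from where it was at the start of the episode above 0.02 m).
It fails at once if another piece on the shelf is moved more than 15 mm (distance of any of bowl_center, grater_center, pot_center, cellar_center from where it was at the start of the episode above 0.015 m).
It also fails if it takes over 64 s, if anything falls off the work surface, if the arm or the gripper's body presses on something with over 40 N, if the wrist force passes 120 N, or if a joint passes its speed limit or range.

### The arm

A 6-joint arm with a two-finger parallel gripper is mounted at the origin on the work surface. World frame = base frame: x ahead of the robot, y to its left, z up, the work surface at z = 0. Lengths are in m, angles in degrees, forces in N, time in s.
With the tool pointing down it reaches from about 0.25 to 0.725 m from the base axis. Payload 9.7 kg.
Tool frame: the origin (TCP) lies on the centre line of the jaws, within the pads' length; the fingertips stand 17 mm ahead of it and the grasp point (between the pads) lies 2 mm behind it (bot.nose_length is the distance from the TCP to the fingertips, in m); x points along the fingers, y is the direction in which the jaws open and shut, and the axes are right-handed (so a half turn about x gives the same grasp; the last joint's range is limited). The gripper opens to 85 mm and grips with 20 to 120 N. Pads are 22 mm wide; open, the fingers measure 114 mm over their backs; the gripper's body (76 mm by 85 mm) begins 54 mm behind the grasp point. The pads swing forward as they close: fully open they stand 13 mm farther back than shut.
Start: joints at [-73.281, 4.979, 10.078, 95.1, 0, 90], TCP at [0.158, -0.527, 0.248] pointing down, gripper open.
Joint ranges: [-179.16, 179.16], [-48.56, 103.87], [-65.8, 70.77], [-126.05, 130.52], [-82.76, 87.17], [-180, 180]. Speed limits (degrees/s): [127.2, 127.2, 147.25, 180, 180, 180].

### API

Orientations are given as [roll, pitch, yaw] about the fixed x, y, z axes, in that order (R = Rz(yaw) Ry(pitch) Rx(roll)).
In Python, from workcell import bot, viewer, ticket gives the robot as it stands.
- The arm moves only by the tool jog_arm, never from a script. Its argument "deltas" is a list of rows, each an object of numbers: "fingers": the opening, from 0 (shut) to 1 (fully open); "x", "y", "z": the shift along the world's x, y, z in mm; "twist": the turn about the world's z in degrees. A call has 1 to 10 rows; each row is the pose to reach, as a shift and turn from the pose measured when the call began; what a row does not reach only later rows make up. A row lasts 1/10 s, in which the tool goes at most 50 mm and 8.59 degrees, less where a joint would pass 70% of its speed; a pose out of reach is approached as far as the arm can. A call with a gripper value outside its range is refused whole. The fingers move at their own pace and stop on an object; "grip_force" is the grip in N (left out, the last holds). Time passes only in rows, so rows that repeat a pose let the fingers close. It gives the time, the measured TCP pose, the force and the opening at its end, in the units of the state.
- bot.get_obs(): the state, without advancing time (a new reading comes with each control period).
- viewer.camera(name): name is "side" or "top" or "wrist"; returns a dict with "image" (384x512x3 uint8, red, green, blue), "fovy" (degrees; the focal length in pixels is half the picture's height over the tangent of half this angle, whatever the lens; pixels are square), "cx", "cy" (the principal point, pixels), "D" ([k1, k2, p1, p2, k3] as OpenCV has them; the pictures are not rectified), "world_to_cam" (4x4, takes a point from world to camera coordinates); the wrist camera has in their place "tool_from_camera" (4x4, takes a point from camera to tool coordinates, whose origin is the TCP and whose axes are the tool frame's). Camera axes: x right, y down, z forward; pixel columns grow to the right and rows downward; lengths in m; the calibration is good to about 2 mm. A picture is of the moment at which its call begins: read the wrist's pose just before it. There is no depth.
- ticket.job_done(): hands the job in, once; it reports no verdict.
The state is a dict: "time": time; "q": joint angles; "qd": joint speeds; "joint_efforts": joint torques, N m; "ee_pos": TCP position; "tcp_rot": TCP orientation; "wrist_force": force on the tool from outside, world axes, zero at the start; "torque": the same for the moment, N m; "opening": finger opening in m.
Only numpy, scipy, OpenCV 4.12 (cv2) and the standard library are available. Lean on these libraries where they do the work, as an engineer would, in place of code of your own. Each camera call takes 0.05 s, during which the arm holds its last target.

## Working session

There is one attempt and no reset: what is moved stays moved. The work goes in short steps, Python scripts to look and compute and a tool call to move; the robot and the scene stay as the last step left them, time stands still between calls to the robot, and variables do not carry over. Pictures are saved under pics/ and viewed, and the job is handed in when it is done.

Besides the shell and the picture viewer there is one more tool, called after "Request:" as name([rows], argument=value, ...), one row to a line, values as JSON. jog_arm: Moves the arm, as the interface text tells. Its arguments: {"type":"object","properties":{"deltas":{"type":"array"},"grip_force":{"type":"number"}},"required":["deltas"]}

```bash
mkdir -p pics; ls
cat > h.py <<'E'
import numpy as np, cv2
from workcell import bot, viewer, ticket
def snap(name,fn):
    o=bot.get_obs(); c=viewer.camera(name); cv2.imwrite('pics/'+fn,c['image'][:,:,::-1]); c['obs']=o; return c
E
python3 - <<'E'
from h import *
np.set_printoptions(precision=4,suppress=True)
o=bot.get_obs(); print(o)
import pickle
for n in ['side','top','wrist']:
    c=snap(n,n+'0.png'); pickle.dump(c,open(n+'0.pkl','wb')); print(n,{k:v for k,v in c.items() if k not in('image','obs')})
E
```

```text
pics
{'time': 0.0, 'q': array([-73.283 ,   5.0119,  10.034 ,  95.1009,  -0.001 ,  90.0008]), 'qd': array([-0.0101,  0.0578,  0.1374,  0.0301, -0.0583, -0.1269]), 'joint_efforts': array([  0.002 , -52.0397,  46.48  ,   0.0168,   0.    ,   0.    ]), 'ee_pos': array([ 0.1581, -0.5265,  0.2476]), 'tcp_rot': array([-89.2939,  89.9211, 107.4223]), 'wrist_force': array([-0.0597, -0.6026,  0.2027]), 'torque': array([-0.0013,  0.0266,  0.0021]), 'opening': 0.08552855901189706}
side {'fovy': 46.566097787188106, 'cx': 258.68703668308956, 'cy': 190.81899861033534, 'D': array([-0.0239,  0.    ,  0.    ,  0.    ,  0.    ]), 'world_to_cam': array([[-0.6594, -0.7517,  0.0139,  0.3958],
       [-0.4677,  0.3957, -0.7903,  0.257 ],
       [ 0.5886, -0.5276, -0.6125,  1.0066],
       [ 0.    ,  0.    ,  0.    ,  1.    ]])}
top {'fovy': 54.578279449934165, 'cx': 261.18315770143533, 'cy': 189.11056530928056, 'D': array([0.0173, 0.    , 0.    , 0.    , 0.    ]), 'world_to_cam': array([[ 0.0188, -0.9996,  0.0205,  0.0847],
       [-0.991 , -0.0213, -0.1324,  0.4784],
       [ 0.1328, -0.0179, -0.991 ,  1.0831],
       [ 0.    ,  0.    ,  0.    ,  1.    ]])}
wrist {'fovy': 64.41835038543987, 'cx': 258.94008642815953, 'cy': 189.51206301573328, 'D': array([-0.0509,  0.    ,  0.    ,  0.    ,  0.    ]), 'tool_from_camera': array([[-0.0001, -0.3194,  0.9476, -0.1254],
       [ 1.    , -0.0001,  0.0001, -0.0005],
       [ 0.    ,  0.9476,  0.3194, -0.0829],
       [ 0.    ,  0.    ,  0.    ,  1.    ]])}
```

View pics/top0.png

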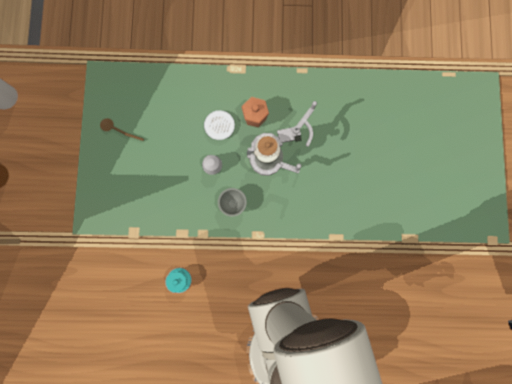

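View pics/side0.png

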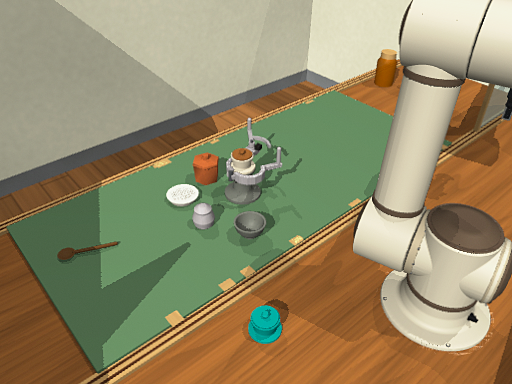

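View pics/wrist0.png

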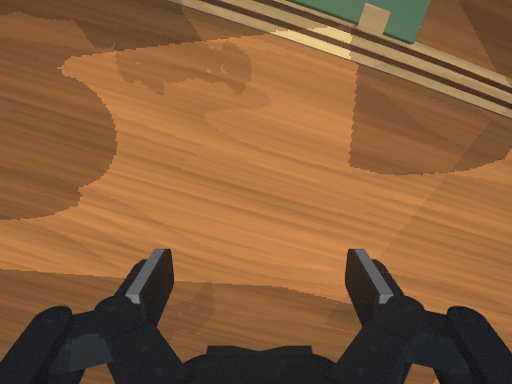

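The top view shows the mill with the cream hopper near (267,152), the latch up-right with its end near (313,105) and the jaw post near (297,168). The turquoise lookalike is at (178,281) and is off the board. I'll crop closer next.

Run:
```python
import cv2
t=cv2.imread('pics/top0.png')[90:190,230:330]; s=cv2.imread('pics/side0.png')[100:220,190:310]
cv2.imwrite('pics/topc.png',cv2.resize(t,(600,600),interpolation=cv2.INTER_CUBIC))
cv2.imwrite('pics/sidec.png',cv2.resize(s,(600,600),interpolation=cv2.INTER_CUBIC))
```

```text
(no output)
```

View pics/topc.png

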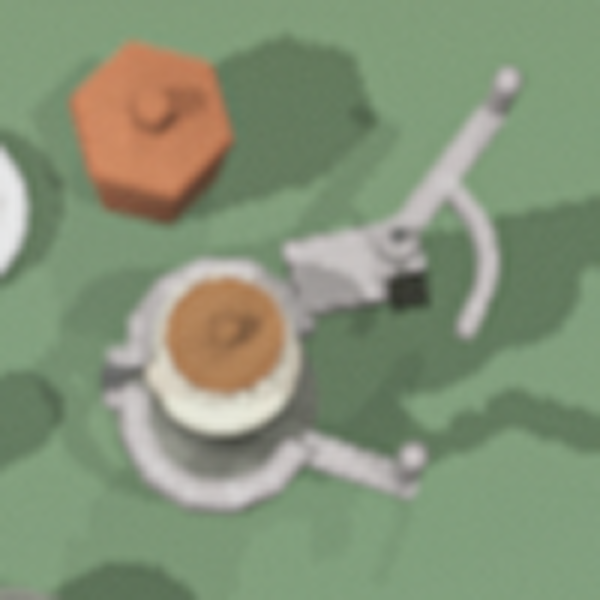

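View pics/sidec.png

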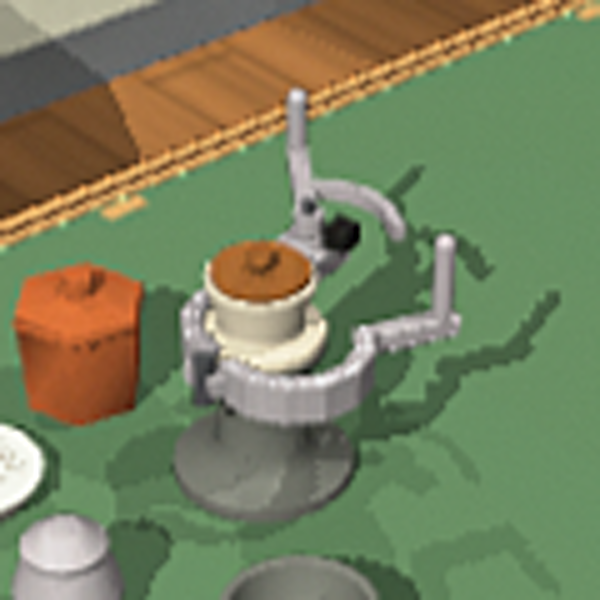

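Candidates:
- **Hopper:** the cream one at top px (267,146) is the one on the mill. The turquoise one at (178,281) is the lookalike and I reject it.
- **Jaw post:** top px (298,166).
- **Latch grip post:** top px (314.5,103).
- **Steel salt cellar:** (210,164), leave alone.

The crops confirm these choices, so I'll measure next.

```bash
cat >> h.py <<'E'
def Kof(c):
    f=c['image'].shape[0]/2/np.tan(np.radians(c['fovy'])/2); return np.array([[f,0,c['cx']],[0,f,c['cy']],[0,0,1]])
def T_wc(c):
    if 'world_to_cam' in c: return np.linalg.inv(c['world_to_cam'])
    from scipy.spatial.transform import Rotation as R
    T=np.eye(4);T[:3,:3]=R.from_euler('xyz',c['obs']['tcp_rot'],degrees=True).as_matrix();T[:3,3]=c['obs']['ee_pos']
    return T@c['tool_from_camera']
def ray(c,uv):
    p=cv2.undistortPoints(np.array([[uv]],float),Kof(c),c['D'])[0,0]; T=T_wc(c)
    d=T[:3,:3]@np.array([p[0],p[1],1]); return T[:3,3],d/np.linalg.norm(d)
def onz(c,uv,z):
    o,d=ray(c,uv); return o+d*(z-o[2])/d[2]
def tri(c1,u1,c2,u2):
    o1,d1=ray(c1,u1);o2,d2=ray(c2,u2)
    s=np.linalg.lstsq(np.array([d1,-d2]).T,o2-o1,rcond=None)[0]; a=o1+s[0]*d1;b=o2+s[1]*d2
    return (a+b)/2,np.linalg.norm(a-b)
def proj(c,P):
    T=np.linalg.inv(T_wc(c)); r=cv2.Rodrigues(T[:3,:3])[0]
    return cv2.projectPoints(np.atleast_2d(np.array(P,float)),r,T[:3,3],Kof(c),c['D'])[0][:,0]
E
python3 - <<'E'
from h import *
import pickle
np.set_printoptions(precision=4,suppress=True)
t=pickle.load(open('top0.pkl','rb'));s=pickle.load(open('side0.pkl','rb'))
tc=lambda x,y:(230+(x-3+.5)/6,90+(y-3+.5)/6)
tc=lambda x,y:(230+x/6-.5,90+y/6-.5); sc=lambda x,y:(190+x/5-.5,100+y/5-.5)
for n,a,b,z in [('jawpost',(412,452),(445,242),.166),('latchpost',(508,75),(297,95),.168),('pivot',(400,236),(309,203),.135),('hinge',(120,365),(200,345),.125),('knob',(228,328),(262,252),.164)]:
    print(n,onz(t,tc(*a),z),onz(s,sc(*b),z),tri(t,tc(*a),s,sc(*b)))
E
```

```text
jawpost [ 0.5256 -0.0003  0.166 ] [0.5197 0.0022 0.166 ] (array([ 0.5255, -0.0016,  0.1619]), np.float64(0.002609232587054836))
latchpost [ 0.6995 -0.0424  0.168 ] [ 0.694  -0.0402  0.168 ] (array([ 0.6999, -0.0437,  0.1645]), np.float64(0.0023105939955275676))
pivot [0.6334 0.0022 0.135 ] [ 0.6366 -0.0008  0.135 ] (array([0.6325, 0.0027, 0.1382]), np.float64(0.00014762596648928167))
hinge [0.5718 0.1304 0.125 ] [0.5755 0.1285 0.125 ] (array([0.5715, 0.1308, 0.128 ]), np.float64(0.001261701150938233))
knob [0.5804 0.082  0.164 ] [0.5782 0.0826 0.164 ] (array([0.5803, 0.0816, 0.1627]), np.float64(0.0011545971770445056))
```

Run:
```python
from h import *
from scipy.spatial.transform import Rotation as R
np.set_printoptions(precision=4,suppress=True)
o=bot.get_obs(); print(R.from_euler('xyz',o['tcp_rot'],degrees=True).as_matrix(), o['q'],o['time'])
```

```text
[[-0.0003  0.2877 -0.9577]
 [ 0.001  -0.9577 -0.2877]
 [-1.     -0.0011 -0.    ]] [-73.28     5.0049  10.0457  95.1012   0.      89.9998] 0.15
```

Request:
jog_arm([
  {"x": 30,"y": 40,"z": 15,"twist": 7,"fingers": 0.35},
  {"x": 60,"y": 80,"z": 30,"twist": 15,"fingers": 0.35},
  {"x": 90,"y": 120,"z": 40,"twist": 22,"fingers": 0.35},
  {"x": 120,"y": 160,"z": 50,"twist": 30,"fingers": 0.35},
  {"x": 150,"y": 200,"z": 50,"twist": 37,"fingers": 0.35},
  {"x": 180,"y": 240,"z": 50,"twist": 45,"fingers": 0.35},
  {"x": 210,"y": 280,"z": 50,"twist": 52,"fingers": 0.35},
  {"x": 240,"y": 320,"z": 50,"twist": 60,"fingers": 0.35},
  {"x": 270,"y": 360,"z": 50,"twist": 67,"fingers": 0.35},
  {"x": 300,"y": 400,"z": 50,"twist": 73,"fingers": 0.35},
])

```text
time: 1.15
ee_pos: [0.4552, -0.1296, 0.2978]
tcp_rot: [-78.5, 90.0, -168.5]
wrist_force: [0.9, -1.1, 0.4]
opening: 0.0297
```

Request:
jog_arm([
  {"x": 30,"y": 30},
  {"x": 60,"y": 60},
  {"x": 95,"y": 100},
  {"x": 95,"y": 100},
  {"x": 95,"y": 100},
])

```text
validation failed for argument at $.de...
```

Run:
```python
from h import *
import pickle
c=snap('wrist','w1.png'); pickle.dump(c,open('w1.pkl','wb')); print(c['obs'])
```

```text
{'time': 1.15, 'q': array([-1.58758083e+01, -4.05089183e+00,  6.55855353e+00,  1.00650939e+02,
       -2.14656720e-02,  7.41171178e+01]), 'qd': array([ 5.82663184e+01,  2.15175708e+01,  1.95740699e+01, -1.74771123e+00,
       -2.68326650e-02, -7.90438513e-01]), 'joint_efforts': array([ -6.56698331, -46.28673792,  43.0850172 ,   0.81031021,
         0.13695566,  -0.12439096]), 'ee_pos': array([ 0.45522817, -0.12957176,  0.29775149]), 'tcp_rot': array([ -78.52920841,   89.95328288, -168.52212671]), 'wrist_force': array([ 0.90371212, -1.14531478,  0.38390033]), 'torque': array([-0.03173101, -0.06811225,  0.01250159]), 'opening': 0.029681761438888704}
```

View pics/w1.png

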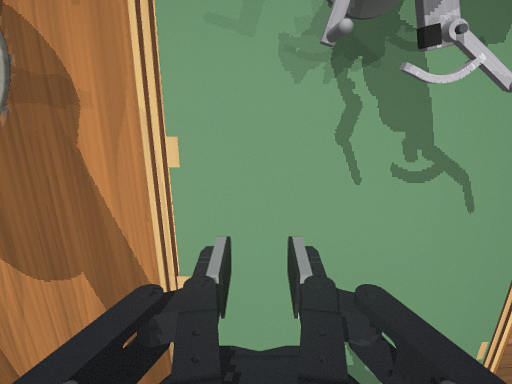

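The first call left out some keys and was refused. The wrist view shows the jaw post at (345,27) and the latch pivot at (461,28), near the top edge. I'll move on for a centred view.

Request:
jog_arm([
  {"x": 40,"y": 30,"z": 0,"twist": 0,"fingers": 0.35},
  {"x": 80,"y": 65,"z": 0,"twist": 0,"fingers": 0.35},
  {"x": 120,"y": 100,"z": 0,"twist": 0,"fingers": 0.35},
  {"x": 120,"y": 120,"z": 0,"twist": 0,"fingers": 0.35},
  {"x": 120,"y": 120,"z": 0,"twist": 0,"fingers": 0.35},
  {"x": 120,"y": 120,"z": 0,"twist": 0,"fingers": 0.35},
])

```text
time: 1.8
ee_pos: [0.5786, -0.0042, 0.2963]
tcp_rot: [-148.0, 89.8, 122.7]
wrist_force: [0.2, -0.9, -0.7]
opening: 0.0302
```

Run:
```python
from h import *
import pickle
c=snap('wrist','w2.png'); pickle.dump(c,open('w2.pkl','wb')); print(c['obs']['ee_pos'],c['obs']['tcp_rot'],c['obs']['qd'].round(2),c['obs']['wrist_force'])
cv2.imwrite('pics/w2b.png',cv2.resize(c['image'][:300,150:,::-1],None,fx=2,fy=2,interpolation=cv2.INTER_CUBIC))
```

```text
[ 0.5785695  -0.00420655  0.29625704] [-147.95565157   89.84228988  122.71086108] [-1.65 -1.48 -0.53  0.09 -0.13 -0.26] [ 0.21081639 -0.88797509 -0.65667332]
```

View pics/w2b.png

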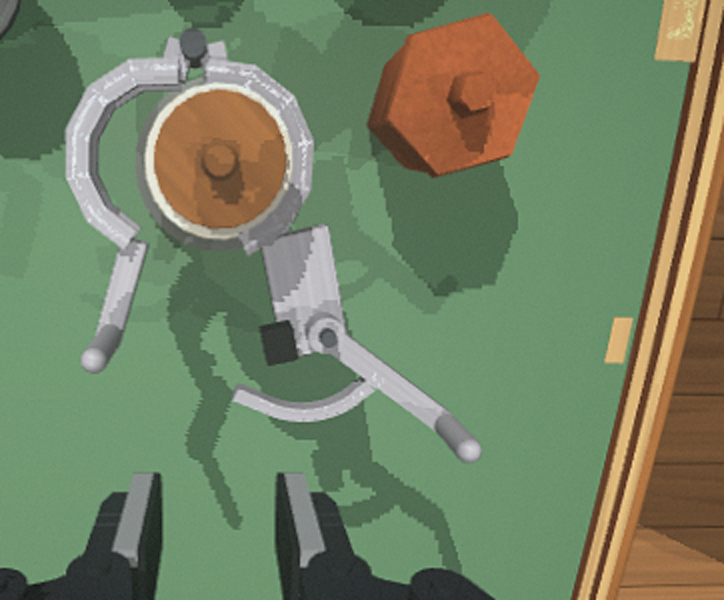

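In this view (crop coordinates), the jaw post top is at (92,360), the latch post top at (470,452), the pivot pin at (326,337) and the hinge pin at (192,45).

Run:
```python
from h import *
import pickle
np.set_printoptions(precision=4,suppress=True)
w=pickle.load(open('w2.pkl','rb'));t=pickle.load(open('top0.pkl','rb'))
f=lambda x,y:(150+x/2-.25,y/2-.25)
tc=lambda x,y:(230+x/6-.5,90+y/6-.5)
P={}
for n,a,z,b in [('jawpost',(93,359),.161,(412,452)),('latchpost',(469,451),.163,(508,75)),('pivot',(327,337),.135,(400,236)),('hinge',(193,44),.125,(120,365)),('knob',(219,158),.160,(228,328))]:
    P[n]=onz(w,f(*a),z); print(n,P[n],tri(w,f(*a),t,tc(*b)))
h,p=P['hinge'][:2],P['pivot'][:2]
d=p-h; yaw=np.degrees(np.arctan2(d[1],d[0])-np.arctan2(-142,34)); print('len',np.linalg.norm(d),'yaw',yaw)
a=np.radians(yaw);R=np.array([[np.cos(a),-np.sin(a)],[np.sin(a),np.cos(a)]])
print('mill',h+R@[0,-.052],'seat',h+R@[0,-.142])
j=P['jawpost'][:2]-h;l=P['latchpost'][:2]-p
print(np.linalg.norm(j),np.degrees(np.arctan2(j[1],j[0])),np.linalg.norm(l),np.degrees(np.arctan2(l[1],l[0])))
```

```text
jawpost [0.5227 0.0002 0.161 ] (array([0.5246, 0.0011, 0.168 ]), np.float64(0.0024535598809757126))
latchpost [ 0.6974 -0.0424  0.163 ] (array([ 0.7012, -0.0442,  0.1587]), np.float64(0.0034876524842543))
pivot [0.6316 0.0048 0.135 ] (array([0.6336, 0.0027, 0.1306]), np.float64(0.0029008436788488063))
hinge [0.5661 0.1345 0.125 ] (array([0.5668, 0.1303, 0.1461]), np.float64(0.0004789562618179434))
knob [0.5781 0.0857 0.16  ] (array([0.5777, 0.0839, 0.1756]), np.float64(0.0029722943848012207))
len 0.14524330856598736 yaw 13.31914356288231
mill [0.5781 0.0838] seat [ 0.5988 -0.0037]
0.14112396224886792 -107.90816048897442 0.08097790194435041 -35.623319156510114
```

Request:
jog_arm([
  {"x": -20,"y": 2,"z": 0,"twist": 8,"fingers": 0},
  {"x": -40,"y": 4,"z": 0,"twist": 16,"fingers": 0},
  {"x": -60,"y": 4,"z": 0,"twist": 24,"fingers": 0},
  {"x": -84,"y": 4,"z": 0,"twist": 32,"fingers": 0},
  {"x": -84,"y": 4,"z": -10,"twist": 40,"fingers": 0},
  {"x": -84,"y": 4,"z": -20,"twist": 48,"fingers": 0},
  {"x": -84,"y": 4,"z": -30,"twist": 56,"fingers": 0},
  {"x": -84,"y": 4,"z": -40,"twist": 64,"fingers": 0},
  {"x": -84,"y": 4,"z": -60,"twist": 72,"fingers": 0},
  {"x": -84,"y": 4,"z": -60,"twist": 80,"fingers": 0},
])

```text
time: 2.85
ee_pos: [0.493, -0.0021, 0.2347]
tcp_rot: [-162.9, 89.7, -172.1]
wrist_force: [-0.6, -0.4, -0.2]
opening: 0.0004
```

Request:
jog_arm([
  {"x": 0,"y": 0,"z": 0,"twist": 8,"fingers": 0},
  {"x": 0,"y": 0,"z": -25,"twist": 9,"fingers": 0},
  {"x": 0,"y": 0,"z": -50,"twist": 9,"fingers": 0},
  {"x": 0,"y": 0,"z": -75,"twist": 9,"fingers": 0},
  {"x": 0,"y": 0,"z": -75,"twist": 9,"fingers": 0},
  {"x": 0,"y": 0,"z": -75,"twist": 9,"fingers": 0},
])

```text
time: 3.45
ee_pos: [0.4926, -0.0029, 0.1606]
tcp_rot: [-161.1, 89.7, -161.3]
wrist_force: [-0.1, 0.3, 1.3]
opening: 0.0002
```

Run:
```python
from h import *
import pickle
c=snap('wrist','w3.png'); o=c['obs']; print(o)
c=snap('side','s3.png');
cv2.imwrite('pics/s3b.png',cv2.resize(c['image'][60:240,160:360,::-1],None,fx=3,fy=3,interpolation=cv2.INTER_CUBIC))
```

```text
{'time': 3.45, 'q': array([-2.90899319e-01, -3.49802906e+00, -8.19031951e+00,  8.55482779e+01,
       -8.26938083e-02, -4.03724984e-02]), 'qd': array([ 0.42614017, -0.26732173,  1.96167366,  0.18380821, -0.05752601,
        0.05179507]), 'joint_efforts': array([-5.48018434e-02, -4.14860165e+01,  4.46973932e+01, -1.14868213e-01,
       -6.85221239e-03, -5.21435621e-03]), 'ee_pos': array([ 0.49264283, -0.00288805,  0.16056011]), 'tcp_rot': array([-161.07040559,   89.74561575, -161.32075881]), 'wrist_force': array([-0.1249232 ,  0.32911561,  1.3257643 ]), 'torque': array([ 0.04978405, -0.05203029, -0.0738219 ]), 'opening': 0.00021156769546487041}
```

View pics/w3.png

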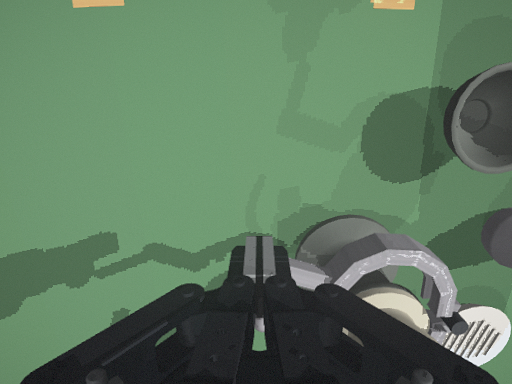

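View pics/s3b.png

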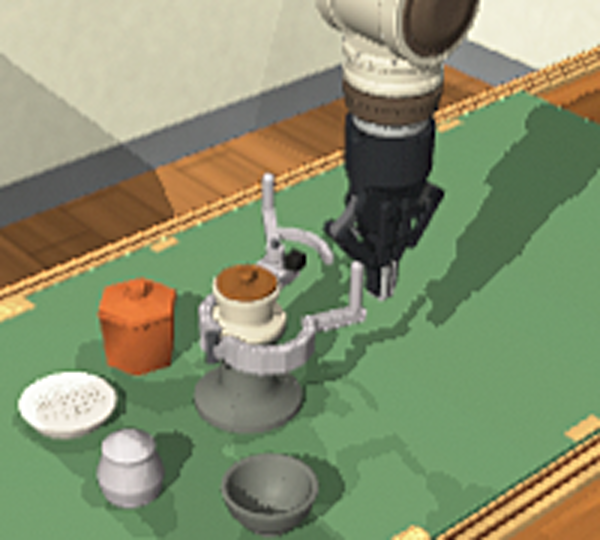

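Request:
jog_arm([
  {"x": 5,"y": -1,"z": -4,"twist": 0,"fingers": 0},
  {"x": 10,"y": -2,"z": -4,"twist": 0,"fingers": 0},
  {"x": 15,"y": -3,"z": -4,"twist": 0,"fingers": 0},
  {"x": 20,"y": -4,"z": -4,"twist": 0,"fingers": 0},
  {"x": 25,"y": -5,"z": -4,"twist": 0,"fingers": 0},
  {"x": 30,"y": -5,"z": -4,"twist": 0,"fingers": 0},
])

```text
time: 4.15
ee_pos: [0.5237, -0.0079, 0.1573]
tcp_rot: [-147.2, 89.8, -147.4]
wrist_force: [-3.9, -2.7, -0.0]
opening: -0.0002
```

Run:
```python
from h import *
c=snap('top','t4.png'); print(c['obs']['ee_pos'],c['obs']['wrist_force'])
s=snap('side','s4.png')
cv2.imwrite('pics/s4b.png',np.hstack([cv2.resize(s['image'][100:220,220:320,::-1],None,fx=4,fy=4,interpolation=cv2.INTER_CUBIC),cv2.resize(c['image'][70:190,230:330,::-1],None,fx=4,fy=4,interpolation=cv2.INTER_CUBIC)]))
```

```text
[ 0.52369509 -0.00794139  0.15725604] [-3.88821499 -2.71490217 -0.02457262]
```

View pics/s4b.png

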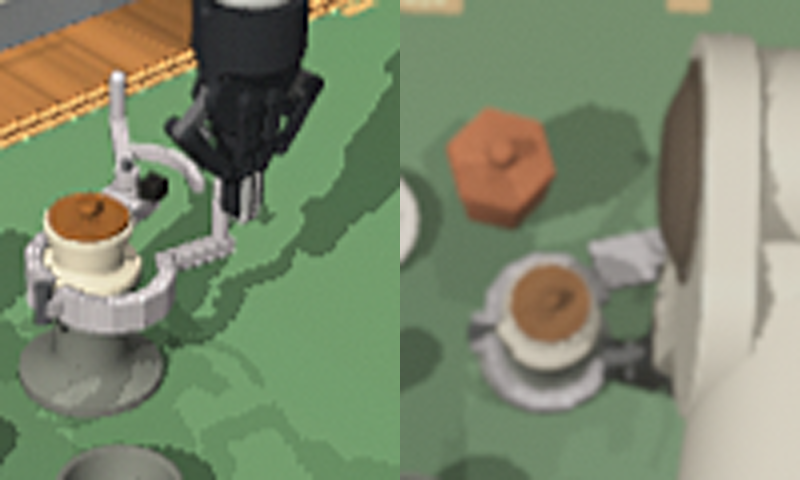

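The force on the tool points sideways, so the post is bearing near the +y edge of the narrow fingers. I'll back off slightly, recentre in y and push again.

Request:
jog_arm([
  {"x": -4,"y": 0,"z": 0,"twist": 0,"fingers": 0},
  {"x": -4,"y": 6,"z": 0,"twist": 0,"fingers": 0},
  {"x": 0,"y": 6,"z": 0,"twist": 0,"fingers": 0},
  {"x": 5,"y": 6,"z": 0,"twist": 0,"fingers": 0},
  {"x": 10,"y": 5,"z": 0,"twist": 0,"fingers": 0},
])

```text
time: 4.75
ee_pos: [0.5345, -0.0023, 0.1573]
tcp_rot: [-156.9, 89.9, -157.1]
wrist_force: [-3.0, 1.6, 2.9]
opening: -0.0001
```

Run:
```python
from h import *
w=snap('wrist','w5.png'); s=snap('side','s5.png'); print(s['obs']['wrist_force'])
cv2.imwrite('pics/s5b.png',np.hstack([cv2.resize(s['image'][110:200,230:310,::-1],None,fx=5,fy=5,interpolation=cv2.INTER_CUBIC),cv2.resize(w['image'][200:380,180:340,::-1],(400,450),interpolation=cv2.INTER_CUBIC)]))
```

```text
[-2.35707568  0.53426558 -0.62894796]
```

View pics/s5b.png

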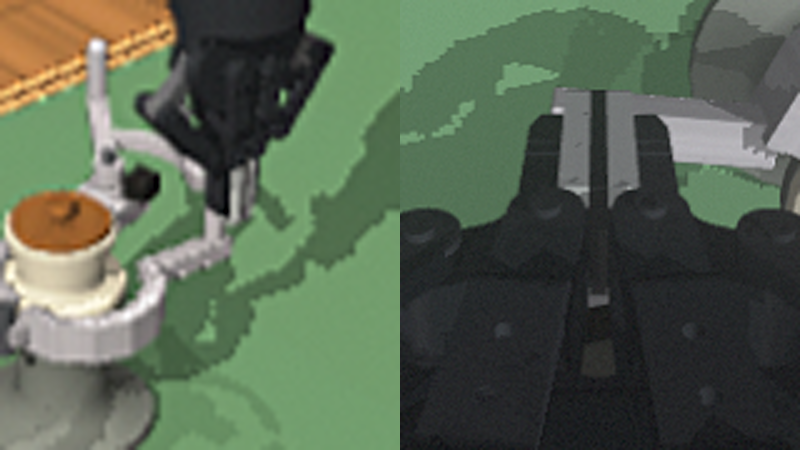

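The post sits about 2–3 mm to -y of the tool's centre, so the contact is fine and the side force is only friction. I'll keep pushing.

Request:
jog_arm([
  {"x": 5,"y": -2,"z": 0,"twist": 0,"fingers": 0},
  {"x": 10,"y": -3,"z": 0,"twist": 1,"fingers": 0},
  {"x": 15,"y": -3,"z": 0,"twist": 3,"fingers": 0},
  {"x": 20,"y": -3,"z": 0,"twist": 5,"fingers": 0},
  {"x": 25,"y": -2,"z": 0,"twist": 7,"fingers": 0},
  {"x": 30,"y": -1,"z": 0,"twist": 9,"fingers": 0},
])

```text
time: 5.45
ee_pos: [0.5654, -0.0043, 0.1569]
tcp_rot: [-136.8, 89.8, -128.0]
wrist_force: [-2.0, -3.2, 0.8]
opening: 0.0001
```

Request:
jog_arm([
  {"x": 2,"y": 0,"z": 0,"twist": 0,"fingers": 0},
  {"x": 4,"y": 1,"z": 0,"twist": 1,"fingers": 0},
  {"x": 6,"y": 1,"z": 0,"twist": 2,"fingers": 0},
])

```text
time: 5.75
ee_pos: [0.5715, -0.0036, 0.1569]
tcp_rot: [-133.6, 89.8, -122.7]
wrist_force: [-2.4, -2.9, 0.4]
opening: -0.0002
```

Request:
jog_arm([
  {"x": 2,"y": 0,"z": 0,"twist": 0,"fingers": 0},
  {"x": 4,"y": 1,"z": 0,"twist": 1,"fingers": 0},
])

```text
time: 5.95
ee_pos: [0.5756, -0.0028, 0.1568]
tcp_rot: [-130.6, 89.8, -118.7]
wrist_force: [-2.0, -3.1, 1.0]
opening: 0.0001
```

Run:
```python
from h import *
w=snap('wrist','w6.png'); s=snap('side','s6.png'); print(s['obs']['wrist_force'],s['obs']['ee_pos'])
cv2.imwrite('pics/s6b.png',np.hstack([cv2.resize(s['image'][110:200,230:310,::-1],None,fx=5,fy=5,interpolation=cv2.INTER_CUBIC),cv2.resize(w['image'][200:380,180:340,::-1],(400,450),interpolation=cv2.INTER_CUBIC)]))
```

```text
[-2.06038152 -1.26831431  0.5780493 ] [ 0.57589775 -0.00260445  0.15680501]
```

View pics/s6b.png

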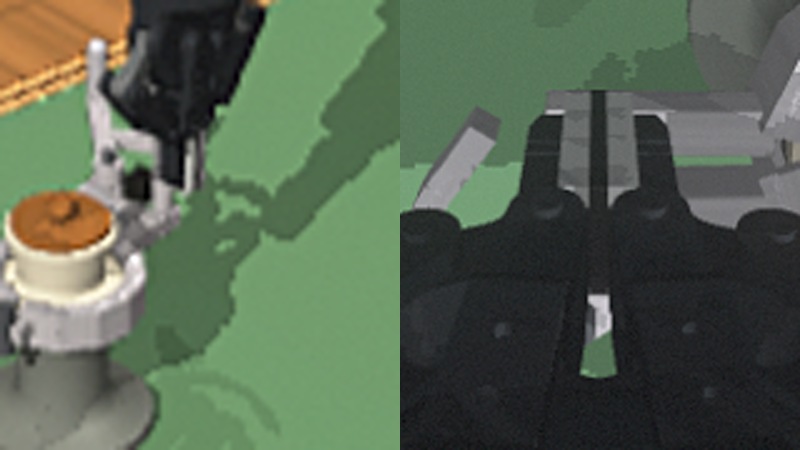

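The ring is nearly shut and the hook mouth is clear on the left. I'll feel for the buffer in small steps.

Request:
jog_arm([
  {"x": 2,"y": 0.4,"z": 0,"twist": 0,"fingers": 0},
  {"x": 3,"y": 0.7,"z": 0,"twist": 0,"fingers": 0},
])

```text
time: 6.25
ee_pos: [0.5775, -0.0022, 0.1567]
tcp_rot: [-150.4, 89.6, -138.4]
wrist_force: [-14.8, -5.2, 4.7]
opening: 0.0001
```

Request:
jog_arm([
  {"x": 1,"y": 0.2,"z": 0,"twist": 0,"fingers": 0},
  {"x": 2,"y": 0.5,"z": 0,"twist": 0,"fingers": 0},
])

```text
time: 6.45
ee_pos: [0.5776, -0.0022, 0.1568]
tcp_rot: [-160.9, 89.4, -149.0]
wrist_force: [-17.0, -5.6, 6.4]
opening: -0.0001
```

Request:
jog_arm([
  {"x": 1,"y": 0.2,"z": 0,"twist": 0,"fingers": 0},
  {"x": 2,"y": 0.5,"z": 0,"twist": 0,"fingers": 0},
])

```text
time: 6.65
ee_pos: [0.5776, -0.0022, 0.1568]
tcp_rot: [-165.7, 89.2, -153.8]
wrist_force: [-17.5, -5.4, 7.5]
opening: 0.0001
```

The buffer was felt at TCP x of about 0.5776, at 17 N. I'll back off, lift, and go round to the latch grip post's counter-clockwise side.

Request:
jog_arm([
  {"x": -7,"y": -2,"z": 0,"twist": 0,"fingers": 0},
  {"x": -15,"y": -4,"z": 0,"twist": 0,"fingers": 0},
  {"x": -15,"y": -4,"z": 25,"twist": 0,"fingers": 0},
  {"x": -10,"y": -4,"z": 60,"twist": 8,"fingers": 0},
  {"x": 10,"y": -6,"z": 80,"twist": 16,"fingers": 0},
  {"x": 40,"y": -8,"z": 80,"twist": 24,"fingers": 0},
  {"x": 70,"y": -12,"z": 80,"twist": 32,"fingers": 0},
  {"x": 100,"y": -15,"z": 80,"twist": 40,"fingers": 0},
  {"x": 134,"y": -18,"z": 80,"twist": 43,"fingers": 0},
  {"x": 134,"y": -18,"z": 80,"twist": 43,"fingers": 0},
])

```text
time: 7.65
ee_pos: [0.7146, -0.0204, 0.2324]
tcp_rot: [-177.3, 89.1, -122.3]
wrist_force: [0.2, 0.4, -1.0]
opening: 0.0001
```

Run:
```python
from h import *
w=snap('wrist','w7.png'); s=snap('side','s7.png'); print(s['obs'])
cv2.imwrite('pics/s7b.png',np.hstack([cv2.resize(s['image'][60:210,200:320,::-1],None,fx=3,fy=3,interpolation=cv2.INTER_CUBIC),cv2.resize(w['image'][90:384,100:450,::-1],(420,353))[:,:] if 0 else cv2.resize(w['image'][:,100:420,::-1],(375,450))]))
```

```text
{'time': 7.7, 'q': array([ -1.34407297,  30.14976803,  39.82983566, 100.11727089,
        -0.75737962, -56.19491197]), 'qd': array([ 0.22935515, -4.8503504 , -3.20980208,  0.46432763, -0.03695584,
        1.22070191]), 'joint_efforts': array([-1.76993678e-01, -7.54864740e+01,  4.76830888e+01, -1.91614972e-01,
       -6.13105972e-02, -3.31754694e-01]), 'ee_pos': array([ 0.71291831, -0.02027056,  0.23382278]), 'tcp_rot': array([-176.19214056,   89.12549474, -121.33841186]), 'wrist_force': array([-7.74508143e-01,  4.83050750e-04, -1.00225203e+00]), 'torque': array([0.04916474, 0.02263692, 0.02518358]), 'opening': -0.00039845584515796583}
```

View pics/s7b.png

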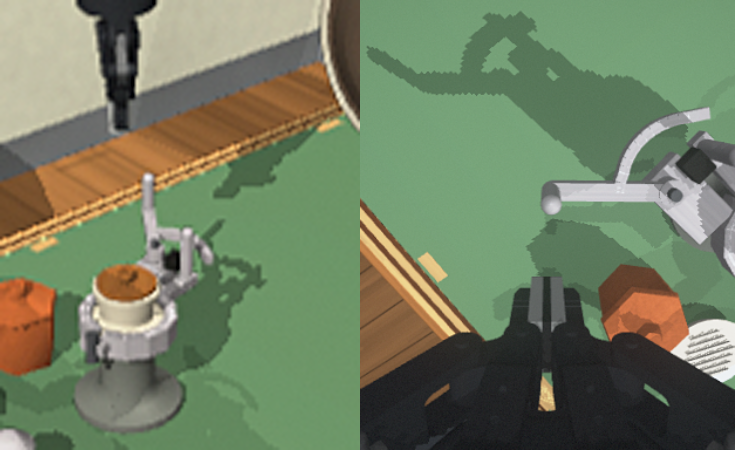

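The wrist view shows the latch grip post at (552,205) in the composite, straight ahead of the fingers. The jaw post is shut beside the buffer at about (702,138).

Run:
```python
from h import *
import pickle
np.set_printoptions(precision=4,suppress=True)
c=dict(snap('wrist','w8.png')); pickle.dump(c,open('w8.pkl','wb')); print(c['obs']['ee_pos'],c['obs']['wrist_force'])
f=lambda x,y:((x-360)/375*320+100,y*384/450)
print(onz(c,f(552,206),.163),onz(c,f(676,195),.135),onz(c,f(702,140),.161))
cv2.imwrite('pics/w8b.png',cv2.resize(c['image'][60:220,220:420,::-1],None,fx=4,fy=3.6,interpolation=cv2.INTER_CUBIC))
```

```text
[ 0.7119 -0.0201  0.2354] [-0.7592 -0.7353  0.1743]
[ 0.6945 -0.0392  0.163 ] [0.6278 0.0079 0.135 ] [ 0.6047 -0.022   0.161 ]
```

View pics/w8b.png

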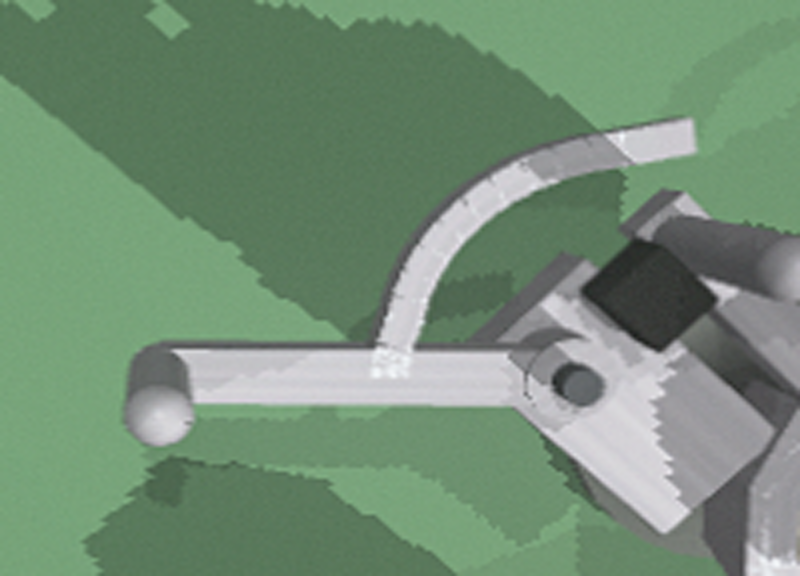

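Run:
```python
from h import *
import pickle
np.set_printoptions(precision=4,suppress=True)
c=pickle.load(open('w8.pkl','rb'))
l=onz(c,(259.6,174.4),.163);p=onz(c,(364.2,167),.135);j=onz(c,(418.3,134.6),.161)
print(l,p,j, np.linalg.norm((l-p)[:2]),np.degrees(np.arctan2(*(l-p)[1::-1])))
```

```text
[ 0.6963 -0.0416  0.163 ] [0.6315 0.0059 0.135 ] [ 0.5946 -0.0031  0.161 ] 0.08037449654518644 -36.27122866531803
```

Request:
jog_arm([
  {"x": 0,"y": 0,"z": -25,"twist": 0,"fingers": 0},
  {"x": 0,"y": 0,"z": -50,"twist": 0,"fingers": 0},
  {"x": 0,"y": 0,"z": -75,"twist": 0,"fingers": 0},
  {"x": 0,"y": 0,"z": -80,"twist": 0,"fingers": 0},
  {"x": 0,"y": 0,"z": -80,"twist": 0,"fingers": 0},
])

```text
time: 8.3
ee_pos: [0.7103, -0.02, 0.1576]
tcp_rot: [-166.5, 89.2, -111.7]
wrist_force: [-1.2, 0.8, -0.3]
opening: -0.0001
```

```bash
cat > tab.py <<'E'
from h import *
import sys
P=np.array([.6317,.0052])
def pose(th,g=.017):
    a=np.radians(th); return P+.08*np.array([np.cos(a),np.sin(a)])+g*np.array([-np.sin(a),np.cos(a)])
def table(ths,g=.017):
    o=bot.get_obs(); cur=o['ee_pos'][:2]; r=o['tcp_rot']; h=((r[2]-r[0]-270-180+180)%360)-180
    rel=cur-P; print('cur',cur,'head->theta',h,'F',o['wrist_force'].round(2),'equiv theta by pos',np.degrees(np.arctan2(rel[1],rel[0]))-np.degrees(np.arctan2(g,.08)))
    for t in ths:
        d=(pose(t,g)-cur)*1e3; print(t,d.round(1),'twist',round(t-h,1))
E
python3 -c "
from tab import *
table(range(-36,-72,-4))"
```

```text
cur [ 0.71030925 -0.01998005] head->theta -35.18209911838471 F [-1.2   0.78 -0.3 ] equiv theta by pos -29.758160883186868
-36 [-3.9 -8.1] twist -0.8
-40 [ -6.4 -13.2] twist -4.8
-44 [ -9.3 -18.2] twist -8.8
-48 [-12.4 -22.9] twist -12.8
-52 [-16.  -27.4] twist -16.8
-56 [-19.8 -31.6] twist -20.8
-60 [-23.9 -35.6] twist -24.8
-64 [-28.3 -39.3] twist -28.8
-68 [-32.9 -42.6] twist -32.8
```

Request:
jog_arm([
  {"x": -2,"y": -4,"z": 0,"twist": 0,"fingers": 0},
  {"x": -4,"y": -8,"z": 0,"twist": -1,"fingers": 0},
  {"x": -6.5,"y": -13,"z": 0,"twist": -5,"fingers": 0},
  {"x": -9.5,"y": -18,"z": 0,"twist": -9,"fingers": 0},
  {"x": -12.5,"y": -23,"z": 0,"twist": -13,"fingers": 0},
  {"x": -16,"y": -27.5,"z": 0,"twist": -17,"fingers": 0},
  {"x": -20,"y": -31.5,"z": 0,"twist": -21,"fingers": 0},
])

```text
time: 9.0
ee_pos: [0.6908, -0.052, 0.1592]
tcp_rot: [-157.1, 89.3, -123.5]
wrist_force: [0.9, -0.9, 0.5]
opening: 0.0
```

Run:
```python
from tab import *
table(range(-58,-100,-3))
w=snap('wrist','w9.png'); s=snap('side','s9.png')
cv2.imwrite('pics/s9b.png',np.hstack([cv2.resize(s['image'][60:210,200:320,::-1],None,fx=3,fy=3,interpolation=cv2.INTER_CUBIC),cv2.resize(w['image'][:,100:420,::-1],(375,450))]))
```

```text
cur [ 0.69077796 -0.05203521] head->theta -56.41115635347467 F [ 0.95 -0.88  0.51] equiv theta by pos -56.08923937290163
-58 [-2.3 -1.6] twist -1.6
-61 [-5.4 -4.5] twist -4.6
-64 [-8.7 -7.2] twist -7.6
-67 [-12.2  -9.8] twist -10.6
-70 [-15.7 -12.1] twist -13.6
-73 [-19.4 -14.3] twist -16.6
-76 [-23.2 -16.3] twist -19.6
-79 [-27.1 -18.1] twist -22.6
-82 [-31.1 -19.6] twist -25.6
-85 [-35.2 -21. ] twist -28.6
-88 [-39.3 -22.1] twist -31.6
-91 [-43.5 -23. ] twist -34.6
-94 [-47.7 -23.8] twist -37.6
-97 [-52.  -24.2] twist -40.6
```

View pics/s9b.png

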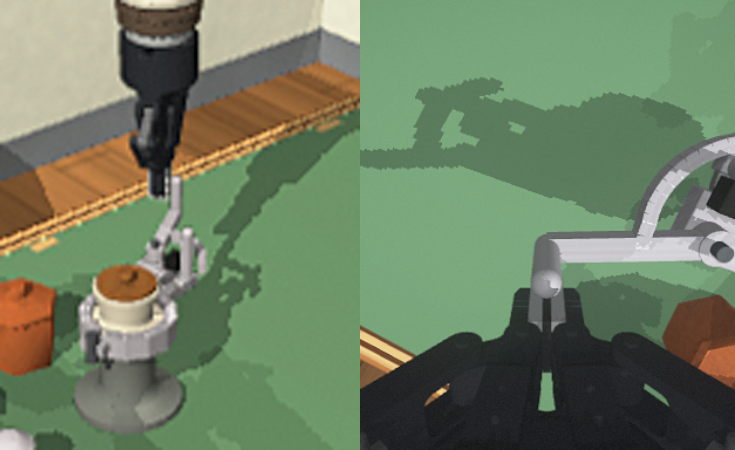

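The finger is on the grip post and the latch is turning freely. I'll continue along the arc.

Request:
jog_arm([
  {"x": -2.3,"y": -1.6,"z": -2,"twist": -1.5,"fingers": 0},
  {"x": -5.4,"y": -4.5,"z": -2,"twist": -4.5,"fingers": 0},
  {"x": -8.7,"y": -7.2,"z": -2,"twist": -7.5,"fingers": 0},
  {"x": -12.2,"y": -9.8,"z": -2,"twist": -10.5,"fingers": 0},
])

```text
time: 9.5
ee_pos: [0.6784, -0.0622, 0.1576]
tcp_rot: [-155.0, 89.3, -132.0]
wrist_force: [1.6, 0.3, 1.0]
opening: -0.0001
```

Request:
jog_arm([
  {"x": -3.5,"y": -2.3,"z": 0,"twist": -3,"fingers": 0},
  {"x": -3.5,"y": -2.3,"z": 0,"twist": -3,"fingers": 0},
])

```text
time: 9.7
ee_pos: [0.6747, -0.0648, 0.158]
tcp_rot: [-153.4, 89.3, -133.4]
wrist_force: [-0.2, -0.7, 0.6]
opening: 0.0001
```

Run:
```python
from tab import *
table(range(-71,-100,-2))
w=snap('wrist','w10.png')
cv2.imwrite('pics/w10b.png',w['image'][:,:,::-1])
```

```text
cur [ 0.67474132 -0.06478707] head->theta -69.98317659362431 F [-0.21 -0.75  0.57] equiv theta by pos -70.40581780125564
-71 [-0.9 -0.1] twist -1.0
-73 [-3.4 -1.5] twist -3.0
-75 [-5.9 -2.9] twist -5.0
-77 [-8.5 -4.1] twist -7.0
-79 [-11.1  -5.3] twist -9.0
-81 [-13.7  -6.4] twist -11.0
-83 [-16.4  -7.3] twist -13.0
-85 [-19.1  -8.2] twist -15.0
-87 [-21.9  -9. ] twist -17.0
-89 [-24.6  -9.7] twist -19.0
-91 [-27.4 -10.3] twist -21.0
-93 [-30.3 -10.8] twist -23.0
-95 [-33.1 -11.2] twist -25.0
-97 [-35.9 -11.5] twist -27.0
-99 [-38.8 -11.7] twist -29.0
```

View pics/w10b.png

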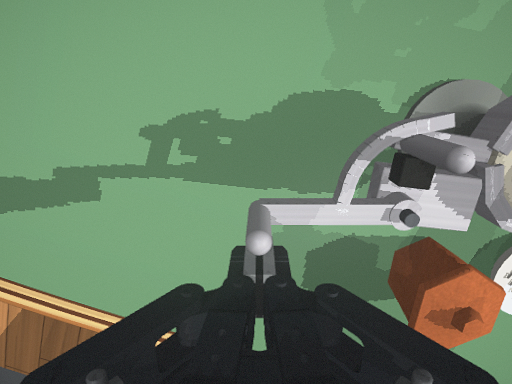

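The hook mouth, with its end at (452,120), is passing outside the jaw post at (460,157). I'll continue in small steps and watch the force.

Request:
jog_arm([
  {"x": -3.4,"y": -1.5,"z": 0,"twist": -3,"fingers": 0},
  {"x": -5.9,"y": -2.9,"z": 0,"twist": -5,"fingers": 0},
])

```text
time: 9.95
ee_pos: [0.6692, -0.0674, 0.158]
tcp_rot: [-152.3, 89.3, -137.2]
wrist_force: [1.5, -0.2, 0.1]
opening: -0.0002
```

Request:
jog_arm([
  {"x": -2.6,"y": -1.2,"z": 0,"twist": -2,"fingers": 0},
  {"x": -5.2,"y": -2.4,"z": 0,"twist": -4,"fingers": 0},
])

```text
time: 10.15
ee_pos: [0.6643, -0.0698, 0.158]
tcp_rot: [-150.3, 89.3, -139.1]
wrist_force: [1.1, -0.7, -1.2]
opening: 0.0
```

Request:
jog_arm([
  {"x": -2.6,"y": -1.1,"z": 0,"twist": -2,"fingers": 0},
  {"x": -2.6,"y": -1.1,"z": 0,"twist": -2,"fingers": 0},
])

```text
time: 10.35
ee_pos: [0.6619, -0.0708, 0.1581]
tcp_rot: [-148.5, 89.4, -139.3]
wrist_force: [1.7, -1.2, -0.6]
opening: 0.0001
```

Run:
```python
from tab import *
table(range(-81,-110,-2))
```

```text
cur [ 0.66189833 -0.07083649] head->theta -80.76713878582086 F [ 1.68 -1.17 -0.55] equiv theta by pos -80.33611539913072
-81 [-0.9 -0.3] twist -0.2
-83 [-3.6 -1.3] twist -2.2
-85 [-6.3 -2.2] twist -4.2
-87 [-9. -3.] twist -6.2
-89 [-11.8  -3.7] twist -8.2
-91 [-14.6  -4.2] twist -10.2
-93 [-17.4  -4.7] twist -12.2
-95 [-20.2  -5.1] twist -14.2
-97 [-23.1  -5.4] twist -16.2
-99 [-25.9  -5.6] twist -18.2
-101 [-28.8  -5.7] twist -20.2
-103 [-31.6  -5.7] twist -22.2
-105 [-34.5  -5.6] twist -24.2
-107 [-37.3  -5.4] twist -26.2
-109 [-40.2  -5.1] twist -28.2
```

Request:
jog_arm([
  {"x": -2,"y": -0.7,"z": 0,"twist": -1,"fingers": 0},
  {"x": -3.6,"y": -1.3,"z": 0,"twist": -2,"fingers": 0},
  {"x": -3.6,"y": -1.3,"z": 0,"twist": -2,"fingers": 0},
])

```text
time: 10.65
ee_pos: [0.6589, -0.072, 0.158]
tcp_rot: [-144.5, 89.4, -137.2]
wrist_force: [5.9, 0.7, -2.6]
opening: 0.0001
```

Request:
jog_arm([
  {"x": -1.4,"y": -0.5,"z": 0,"twist": -1,"fingers": 0},
  {"x": -2.7,"y": -0.9,"z": 0,"twist": -2,"fingers": 0},
  {"x": -2.7,"y": -0.9,"z": 0,"twist": -2,"fingers": 0},
])

```text
time: 10.95
ee_pos: [0.6574, -0.0728, 0.1581]
tcp_rot: [-134.2, 89.5, -128.9]
wrist_force: [8.5, 0.9, -3.7]
opening: 0.0003
```

Request:
jog_arm([
  {"x": -1.4,"y": -0.5,"z": 0,"twist": -1,"fingers": 0},
  {"x": -2.7,"y": -0.8,"z": 0,"twist": -2,"fingers": 0},
  {"x": -2.7,"y": -0.8,"z": 0,"twist": -2,"fingers": 0},
])

```text
time: 11.25
ee_pos: [0.6561, -0.0735, 0.1581]
tcp_rot: [-113.4, 89.6, -110.2]
wrist_force: [8.8, 0.6, -3.8]
opening: 0.0
```

Request:
jog_arm([
  {"x": -1.4,"y": -0.4,"z": 0,"twist": -1,"fingers": 0},
  {"x": -2.8,"y": -0.7,"z": 0,"twist": -2,"fingers": 0},
  {"x": -2.8,"y": -0.7,"z": 0,"twist": -2,"fingers": 0},
])

```text
time: 11.55
ee_pos: [0.655, -0.074, 0.1582]
tcp_rot: [-81.6, 89.6, -80.2]
wrist_force: [11.1, 1.1, -3.8]
opening: 0.0005
```

Run:
```python
from tab import *
table(range(-89,-115,-2))
```

```text
cur [ 0.65495022 -0.07404344] head->theta -88.68177386295378 F [11.09  1.08 -3.84] equiv theta by pos -85.64507717375695
-89 [-4.9 -0.4] twist -0.3
-91 [-7.6 -1. ] twist -2.3
-93 [-10.5  -1.5] twist -4.3
-95 [-13.3  -1.9] twist -6.3
-97 [-16.1  -2.2] twist -8.3
-99 [-19.   -2.4] twist -10.3
-101 [-21.8  -2.5] twist -12.3
-103 [-24.7  -2.5] twist -14.3
-105 [-27.5  -2.4] twist -16.3
-107 [-30.4  -2.2] twist -18.3
-109 [-33.2  -1.9] twist -20.3
-111 [-36.   -1.5] twist -22.3
-113 [-38.9  -1. ] twist -24.3
```

The tangential push is about 11 N, with the noise included. That is tight and still under the 13 N limit, so I stop, back straight off and lift.

Request:
jog_arm([
  {"x": 6,"y": 0,"z": 0,"twist": 0,"fingers": 0},
  {"x": 14,"y": 0,"z": 0,"twist": 0,"fingers": 0},
  {"x": 20,"y": 0,"z": 0,"twist": 0,"fingers": 0},
  {"x": 20,"y": 0,"z": 20,"twist": 0,"fingers": 0},
  {"x": 20,"y": 0,"z": 50,"twist": 0,"fingers": 0},
  {"x": 20,"y": -10,"z": 90,"twist": 0,"fingers": 0},
  {"x": 20,"y": -10,"z": 90,"twist": 0,"fingers": 0},
])

```text
time: 12.25
ee_pos: [0.6762, -0.085, 0.2542]
tcp_rot: [-42.2, 89.4, -40.9]
wrist_force: [0.6, 0.3, -0.1]
opening: -0.0
```

Run:
```python
from h import *
import pickle
w=snap('wrist','w11.png'); s=snap('side','s11.png'); print(s['obs']['wrist_force'],s['obs']['ee_pos'])
pickle.dump(w,open('w11.pkl','wb'))
cv2.imwrite('pics/s11b.png',np.hstack([cv2.resize(s['image'][60:210,200:320,::-1],None,fx=3,fy=3,interpolation=cv2.INTER_CUBIC),cv2.resize(w['image'][100:280,250:410,::-1],(400,450))]))
```

```text
[ 0.42609351 -0.07825656  0.24020937] [ 0.67605606 -0.08459829  0.25130436]
```

View pics/s11b.png

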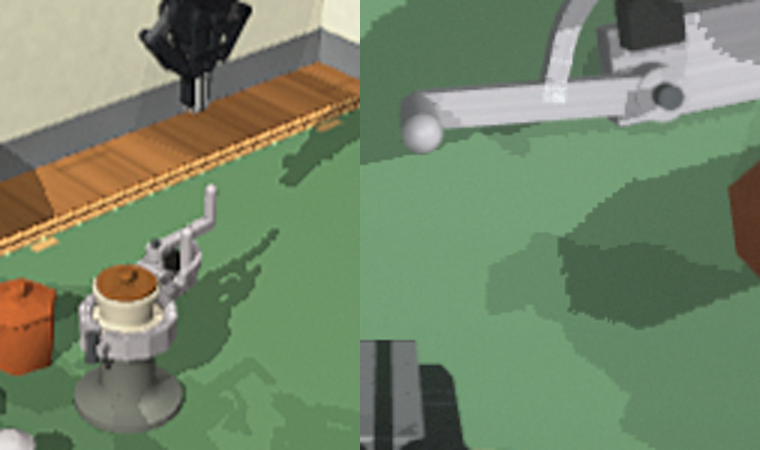

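View pics/w11.png

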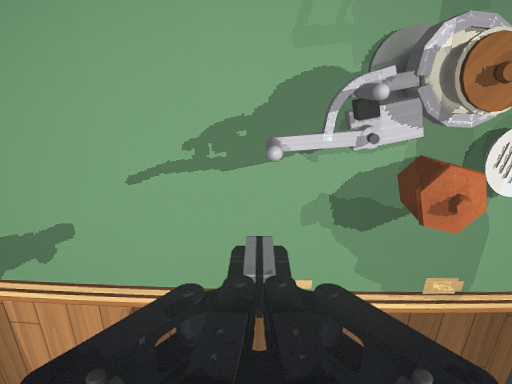

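Run:
```python
from h import *
import pickle
np.set_printoptions(precision=4,suppress=True)
c=pickle.load(open('w11.pkl','rb'))
l=onz(c,(274.5,149),.163);p=onz(c,(373,138),.135);j=onz(c,(380.5,91),.161);k=onz(c,(502,72),.16)
print('latchpost',l,'pivot',p,'jawpost',j,'knob',k)
a=np.radians(13.3);R=np.array([[np.cos(a),-np.sin(a)],[np.sin(a),np.cos(a)]])
print('latchpost in mill',np.array([34,-90])+R.T@(l-p)[:2]*1e3,'jaw rel seat',np.array([34,0])+R.T@(j-p)[:2]*1e3)
```

```text
latchpost [ 0.6371 -0.0747  0.163 ] pivot [0.6317 0.0057 0.135 ] jawpost [ 0.5951 -0.0033  0.161 ] knob [0.5787 0.0814 0.16  ]
latchpost in mill [  20.7027 -169.431 ] jaw rel seat [-3.7625 -0.2589]
```

The checks are good:
- The latch post is at mill x of about 21 mm, under the 30 mm limit.
- The jaw post is about 3.8 mm short of its seat, and the buffer stopped it.
- The hopper is upright and the arm is clear.

I'm handing in.

Run:
```python
from workcell import ticket
print(ticket.job_done())
```

```text
the job is handed in; nothing more can be done
None
```

I shut the ring, tightened the latch over its post and handed the job in at about 12.4 s. No verdict came back, so these are my own last checks.

- **Ring:** I pushed the jaw post with closed fingers until it came up against the buffer, at about 17 N. The post measured about 3.8 mm short of its seat. That is inside the 5 mm limit by little more than the calibration's 2 mm, and slightly past the 3.5 mm the buffer should allow, so it is probably measurement error.
- **Latch:** I turned it clockwise to about 261°, and the push along the arc reached about 11 N. That is a little over the advised 7–10 N but below the 13 N forcing limit. After I let go, the last picture showed the hook over the ring's post, with the grip post at mill x of about 21 mm. The force between latch and ring was not measured directly.
- **Hopper and other pieces:** In the last pictures the hopper stands upright on its seat and the pot and grater dish look undisturbed. I did not re-measure the bowl or salt cellar. The arm is clear, with wrist force near zero.

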